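# Put the jars and cartons away in the stock drawer

## Task

Pull the drawer of the plywood cabinet well open by its handle, put all the glass jars from the bench upright into its wide compartment and all the small kraft cartons upright into its narrow one, and then slide the drawer fully shut. The jars and cartons are thin-walled, so handle them gently: never press or squeeze one with more than 40 N on each finger (80 N for both fingers together). Do not yank or slam the drawer, and leave the tumbler and the tape roll where they are.

Things in the scene. Friction and masses are not known exactly. Their poses are not given: they have to be found in the camera images.
- drawer (a joint): how far the drawer is drawn out, m: 0 = fully shut, 0.22 = end stop. It slides level towards the robot along -x of the points below; about 1.5 N of friction and light damping, no spring or latch; it stays where it is left. At the start it is between 0 and 0.03.
- handle (a point): middle of the drawer's steel bar handle: level round bar 11 mm thick, 120 mm long (y), centre 35 mm in front of the front panel (29 mm clear gap behind it), 87 mm above the bench. Moves with the drawer; x points into the cabinet, y left, z up. Thin stems to the panel 51 mm either side. Pinch it from above: fingers closing along x, open about 30 mm, so that one fits behind the bar.
- wide_bay (a point): point on the floor of the wide compartment (left, +y), moving with the drawer, axes as the handle's: midway across the 228 mm width (y -114 to +114 mm), at the foot of the inside of the drawer's front wall, 275 mm before its rear wall (x 0 to 275 mm is inside). Floor 22 mm above the bench; side and front walls rise up to 92 mm above the floor, the divider between the compartments 60 mm.
- narrow_bay (a point): point on the floor of the narrow compartment (right, -y), midway across its 164 mm width (y -82 to +82 mm); all else as for wide_bay. With the drawer out by q, the cabinet covers all beyond x = q - 0.006 m of these two points; its top leaves 91 mm of height over the floor. The cabinet is low, of plywood, fixed, 440 mm wide, 320 mm deep, 125 mm high; its front is behind the handle.
- jar1: thin-walled glass storage jar with a flush grey metal lid, a plain upright cylinder 58 mm in diameter and 75 mm tall, about 0.16 kg, filled with brass parts. Origin: centre of its underside, z up. Any yaw is alike. Fragile: see the grip limit in the goal; 20 N a finger holds it. None if absent.
- jar2: thin-walled glass storage jar with a flush grey metal lid, a plain upright cylinder 58 mm in diameter and 75 mm tall, about 0.16 kg, filled with brass parts. Origin: centre of its underside, z up. Any yaw is alike. Fragile: see the grip limit in the goal; 20 N a finger holds it. None if absent.
- jar3: thin-walled glass storage jar with a flush grey metal lid, a plain upright cylinder 58 mm in diameter and 75 mm tall, about 0.16 kg, filled with brass parts. Origin: centre of its underside, z up. Any yaw is alike. Fragile: see the grip limit in the goal; 20 N a finger holds it. None if absent.
- carton1: thin kraft cardboard carton standing upright, 62 mm (own x) by 48 mm (own y) by 72 mm tall (z), about 0.12 kg, with a pale strip along x on its top. Origin: centre of its underside. Best gripped across its 48 mm side (along y). Easily crushed: see the grip limit; 20 N a finger holds it. None if absent.
- carton2: thin kraft cardboard carton standing upright, 62 mm (own x) by 48 mm (own y) by 72 mm tall (z), about 0.12 kg, with a pale strip along x on its top. Origin: centre of its underside. Best gripped across its 48 mm side (along y). Easily crushed: see the grip limit; 20 N a finger holds it. None if absent.
- tumbler: bystander: dark steel drinking tumbler with a black lid, 70 mm in diameter, 162 mm tall, standing among the items. Origin: centre of its underside.
- tape: bystander: roll of brown tape lying flat, 96 mm across, 48 mm high. Origin: centre of its underside.
There are look-alikes about, which are no part of the job. What is shaped like the carton2 but blue or purple is not meant.

How it is judged:
On the way, in this order (a step that is already met when the one before it is completed fails the run):
1. the drawer is pulled open by at least 0.15 m (value of joint drawer above 0.15 m), for 0.2 s.
2. every jar stands in the wide compartment and every carton in the narrow one, released, with the drawer still open (x of jar1 in the frame of wide_bay between 0.003 and 0.272 m and y of jar1 in the frame of wide_bay between -0.1 and 0.1 m and z of each of jar1, jar2, jar3 in the frame of wide_bay below 0.01 m and angle between each of jar1, jar2, jar3, carton1, carton2's own z axis and vertical below 0.15 rad and x of jar2 in the frame of wide_bay between 0.003 and 0.272 m and y of jar2 in the frame of wide_bay between -0.1 and 0.1 m and x of jar3 in the frame of wide_bay between 0.003 and 0.272 m and y of jar3 in the frame of wide_bay between -0.1 and 0.1 m and x of carton1 in the frame of narrow_bay between 0.003 and 0.272 m and y of carton1 in the frame of narrow_bay between -0.065 and 0.065 m and z of each of carton1, carton2 in the frame of narrow_bay below 0.01 m and x of carton2 in the frame of narrow_bay between 0.003 and 0.272 m and y of carton2 in the frame of narrow_bay between -0.065 and 0.065 m and value of joint drawer above 0.1 m and contact force between the fingers and jar1 below 0.2 N and contact force between the fingers and jar2 below 0.2 N and contact force between the fingers and jar3 below 0.2 N and contact force between the fingers and carton1 below 0.2 N and contact force between the fingers and carton2 below 0.2 N), for 0.2 s.
At the end, for the whole second after the job is handed in: the drawer is shut to within 8 mm, every jar present stands upright (within 0.15 rad) on the floor of the wide compartment and every carton present on that of the narrow one, at rest (x of jar1 in the frame of wide_bay between 0.003 and 0.272 m and y of jar1 in the frame of wide_bay between -0.1 and 0.1 m and z of each of jar1, jar2, jar3 in the frame of wide_bay below 0.01 m and angle between each of jar1, jar2, jar3, carton1, carton2's own z axis and vertical below 0.15 rad and x of jar2 in the frame of wide_bay between 0.003 and 0.272 m and y of jar2 in the frame of wide_bay between -0.1 and 0.1 m and x of jar3 in the frame of wide_bay between 0.003 and 0.272 m and y of jar3 in the frame of wide_bay between -0.1 and 0.1 m and x of carton1 in the frame of narrow_bay between 0.003 and 0.272 m and y of carton1 in the frame of narrow_bay between -0.065 and 0.065 m and z of each of carton1, carton2 in the frame of narrow_bay below 0.01 m and x of carton2 in the frame of narrow_bay between 0.003 and 0.272 m and y of carton2 in the frame of narrow_bay between -0.065 and 0.065 m and linear speed of each of jar1, jar2, jar3, carton1, carton2 below 0.02 m/s and value of joint drawer below 0.008 m); the robot touches nothing.
It fails at once if a jar or carton is squeezed, pressed or struck by the gripper with more than 80 N (the two fingers' forces added together) (contact force between the fingers and jar1 above 80 N or contact force between the fingers and jar2 above 80 N or contact force between the fingers and jar3 above 80 N or contact force between the fingers and carton1 above 80 N or contact force between the fingers and carton2 above 80 N).
It fails at once if the drawer is yanked or slammed: it slides faster than 0.35 m/s (velocity of joint drawer below -0.35 m/s or velocity of joint drawer above 0.35 m/s).
It fails at once if a bystander (tumbler or tape roll) is moved by more than 40 mm (distance of any of tumbler, tape from where it was at the start of the episode above 0.04 m).
Of jar1, jar2, jar3, carton1, carton2 only 3 to 5 are there at a start; the rules pass over those that are not, and their reading is None.
At some moment in a run one of jar1, jar2, jar3, carton1, carton2 may be knocked a few centimetres aside while the robot is not near it.
It also fails if it takes over 210 s, if anything falls off the work surface, if the arm or the gripper's body presses on something with over 40 N, if the wrist force passes 120 N, or if a joint passes its speed limit or range.

## Robot

A 7-joint arm with a two-finger parallel gripper is mounted at the origin on the work surface. World frame = base frame: x ahead of the robot, y to its left, z up, the work surface at z = 0. Lengths are in m, angles in rad, forces in N, time in s.
With the tool pointing down it reaches from about 0.4 to 0.85 m from the base axis. Payload 10.4 kg.
Tool frame: the origin (TCP) lies between the finger pads; the fingertips stand 11 mm ahead of it and the grasp point (between the pads) lies 8 mm behind it (tip_reach is the distance from the TCP to the fingertips, in m); z points along the fingers, y is the line along which they close (so a half turn about z gives the same grasp; the last joint's range is limited). The gripper opens to 85 mm and grips with 20 to 120 N. Pads are 22 mm wide; open, the fingers measure 114 mm over their backs; the gripper's body (76 mm by 85 mm) begins 54 mm behind the grasp point. The pads swing forward as they close: fully open they stand 13 mm farther back than shut.
Start: joints at [-1.219, 0.332, -0.065, 1.46, 0.022, 1.35, -0.088], TCP at [0.229, 0.582, 0.242] pointing down, gripper open.
Joint ranges: [-2.6, 2.6], [-0.5, 2.12], [-1.47, 1.34], [0.16, 2.42], [-1.27, 4.41], [0.06, 2.06], [-2.6, 2.6]. Speed limits (rad/s): [2.22, 2.22, 2.79, 2.79, 3.14, 3.14, 3.14].

## Interface

Orientations are given as a unit quaternion [x, y, z, w].
In Python, from workcell import * gives the robot as it stands.
- The arm moves only by the shell command python3 -m inch 'ROWS' [OPENING] [FORCE]. ROWS is JSON, a list of rows, each an object with "slide": the shift along the world's x, y, z in m, a list of three; "yaw": the turn about the world's z in rad. A call has 1 to 20 rows; each row is the pose to reach, as a shift and turn from the pose commanded when the call began; what a row does not reach only later rows make up. A row lasts 1/12 s, in which the tool goes at most 41.7 mm and 7.16 degrees, less where a joint would pass 70% of its speed; a pose out of reach is approached as far as the arm can. A call with a gripper value outside its range is refused whole. OPENING is the closure in counts, from 0 (fully open) to 255 (shut), set as the call begins (- or left out, the last holds). The fingers move at their own pace and stop on an object; FORCE is the grip in N (left out, the last holds). Time passes only in rows, so rows that repeat a pose let the fingers close. It gives the time, the measured TCP pose, the force, the opening and the grip force at its end, in the units of the state.
- get_obs(): the state, without advancing time (a new reading comes with each control period).
- camera(name): name is "side" or "top" or "wrist"; returns a dict with "frame" (400x640x3 uint8, red, green, blue), "fx", "fy", "cx", "cy" (pixels), "extrinsics" (4x4, takes a point from world to camera coordinates). Camera axes: x right, y down, z forward; pixel columns grow to the right and rows downward; lengths in m; the calibration is good to about 2 mm. A picture is of the moment at which its call begins. There is no depth.
- hand_in(): hands the job in; it is judged then, once.
The state is a dict: "clock": time; "joint_pos": joint angles; "joint_velocities": joint speeds; "tau": joint torques, N m; "position": TCP position; "ee_rot": TCP orientation; "ft_force": force on the tool from outside, world axes, zero at the start; "torque": the same for the moment, N m; "grip_width": opening from 0.0 (shut) to 1.0 (fully open); "grasp_force": force on a finger pad.
Only numpy, scipy, OpenCV 4.12 (cv2) and the standard library are available. Lean on these libraries where they do the work, as an engineer would, in place of code of your own. Each camera call takes 0.05 s, during which the arm holds its last target. There are 200 camera calls.

## Working session

There is one attempt and no reset: what is moved stays moved. The work goes in short steps, Python scripts to look and compute and a shell command to move; the robot and the scene stay as the last step left them, time stands still between calls to the robot, and variables do not carry over. Pictures are saved under pics/ and viewed, at most 17 in all, crops included, and the job is handed in when it is done.

```bash
mkdir -p pics; ls
python3 - <<'E'
from workcell import *
import cv2,numpy as np
o=get_obs();print({k:np.round(v,3).tolist() for k,v in o.items()})
for n in("top","side"):
    c=camera(n);cv2.imwrite(f"pics/{n}0.png",c["frame"][:,:,::-1]);print(n,c["fx"],c["fy"],c["cx"],c["cy"],np.round(c["extrinsics"],3).tolist())
E
```

```text
pics
{'clock': 0.0, 'joint_pos': [-1.219, 0.333, -0.065, 1.461, 0.022, 1.35, -0.089], 'joint_velocities': [-0.001, -0.0, 0.001, 0.001, -0.001, 0.001, -0.001], 'tau': [-0.0, -62.544, 0.049, -39.159, 0.016, 0.01, 0.0], 'position': [0.229, 0.581, 0.241], 'ee_rot': [0.186, 0.982, -0.001, -0.0], 'ft_force': [-0.202, -0.628, 1.308], 'torque': [-0.014, 0.017, -0.008], 'grasp_force': 0.0, 'grip_width': 1.002}
top 479.70804808368996 479.70804808368996 319.71767711700187 196.01028677955685 [[-0.004, -1.0, -0.016, -0.087], [-0.98, 0.007, -0.197, 0.505], [0.197, 0.015, -0.98, 1.351], [0.0, 0.0, 0.0, 1.0]]
side 383.60478657673457 383.60478657673457 319.6507695461837 199.33173577536294 [[-0.979, -0.205, 0.02, 0.476], [-0.152, 0.654, -0.741, 0.197], [0.139, -0.729, -0.671, 0.921], [0.0, 0.0, 0.0, 1.0]]
```

View pics/top0.png

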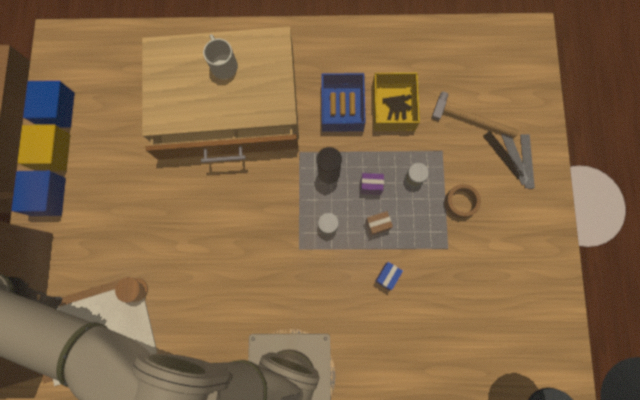

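View pics/side0.png

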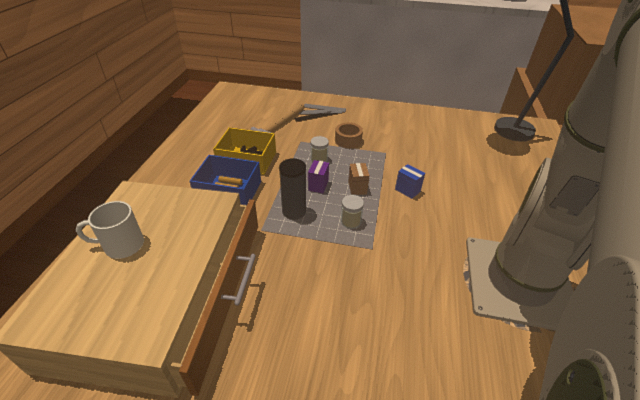

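The top view shows jars at (328,224) and (418,174), the kraft carton at (379,223), tumbler (329,165), tape (463,202), handle about (203,157)–(244,156), and purple/blue decoys. In the side view the jars are at (319,149) and (353,211) and the carton at (359,178).

```bash
cat > h.py <<'E'
from workcell import *
import cv2,numpy as np
def cam(n,save=None):
    c=camera(n)
    if save: cv2.imwrite(f"pics/{save}.png",c["frame"][:,:,::-1])
    return c
def ray(c,u,v,z):
    E=np.array(c["extrinsics"]);R,t=E[:3,:3],E[:3,3]
    o=-R.T@t;d=R.T@np.array([(u-c["cx"])/c["fx"],(v-c["cy"])/c["fy"],1])
    return o+d*(z-o[2])/d[2]
def proj(c,p):
    E=np.array(c["extrinsics"]);q=E[:3,:3]@p+E[:3,3]
    return c["cx"]+c["fx"]*q[0]/q[2],c["cy"]+c["fy"]*q[1]/q[2]
def blobs(c,m,box=None,amin=20):
    m=m.astype(np.uint8)
    if box:
        k=np.zeros_like(m);x0,y0,x1,y1=box;k[y0:y1,x0:x1]=1;m=m*k
    n,l,s,ce=cv2.connectedComponentsWithStats(m)
    r=[]
    for i in range(1,n):
        if s[i,4]>=amin:
            pts=np.argwhere(l==i)[:,::-1].astype(np.float32)
            r.append((ce[i].round(1).tolist(),int(s[i,4]),cv2.minAreaRect(pts)))
    return r
E
python3 - <<'E'
from h import *
c=cam("top");f=c["frame"]
big=cv2.resize(f[120:300,130:500,::-1],None,fx=2.15,fy=2.15,interpolation=cv2.INTER_CUBIC);cv2.imwrite("pics/crop.png",big)
hsv=cv2.cvtColor(f,cv2.COLOR_RGB2HSV)
for nm,p in dict(j1=(328,221),j2=(418,172),cart=(379,220),panel=(225,147),handle=(225,159),mat=(350,200)).items(): print(nm,hsv[p[1],p[0]])
print("gray",[(b,ray(c,*b[0],.075)[:2].round(3)) for b in blobs(c,(hsv[...,1]<50)&(hsv[...,2]>130),(300,150,450,250))])
print("strip/handle")
print([(b,ray(c,*b[0],.087)[:2].round(3)) for b in blobs(c,(hsv[...,1]<50)&(hsv[...,2]>90),(195,145,255,180))])
print("cart",[(b,ray(c,*b[0],.05)[:2].round(3)) for b in blobs(c,(hsv[...,0]<25)&(hsv[...,1]>70),(300,150,446,248))])
E
```

```text
j1 [ 20  37 166]
j2 [ 19  37 166]
cart [ 17  63 169]
panel [ 15 126  77]
handle [ 14  42 115]
mat [ 14  38 126]
gray [(([314.0, 163.7], 23, ((314.0, 162.5), (17.0, 2.0), 90.0)), array([ 0.595, -0.074])), (([418.6, 171.5], 322, ((418.5, 171.5), (19.0, 19.0), 90.0)), array([ 0.569, -0.376])), (([373.2, 181.0], 71, ((372.99859619140625, 181.02626037597656), (22.179828643798828, 4.993089199066162), 3.012787342071533)), array([ 0.542, -0.244])), (([312.1, 199.5], 21, ((311.60003662109375, 199.20001220703125), (10.915056228637695, 2.9768333435058594), 7.125016689300537)), array([ 0.489, -0.068])), (([328.1, 221.8], 343, ((328.1470642089844, 222.08822631835938), (20.130455017089844, 20.615528106689453), 75.96376037597656)), array([ 0.425, -0.113])), (([434.4, 231.4], 27, ((434.9280090332031, 231.89598083496094), (11.627554893493652, 3.9354801177978516), 10.304845809936523)), array([ 0.395, -0.412])), (([395.3, 231.7], 26, ((395.0188903808594, 231.4339599609375), (9.889959335327148, 3.846095323562622), 15.945395469665527)), array([ 0.395, -0.302]))]
strip/handle
[(([231.5, 156.6], 89, ((228.03648376464844, 158.0928192138672), (10.038818359375, 30.515348434448242), 68.55226135253906)), array([0.615, 0.165])), (([205.7, 157.4], 29, ((206.0, 155.0), (10.0, 8.0), 90.0)), array([0.614, 0.24 ]))]
cart [(([310.8, 150.9], 64, ((311.0, 151.0), (2.0, 22.0), 90.0)), array([ 0.641, -0.064])), (([409.0, 159.3], 332, ((390.4999694824219, 178.99998474121094), (108.99998474121094, 57.99999237060547), 0.0)), array([ 0.613, -0.354])), (([322.9, 170.9], 36, ((324.0, 170.5), (10.0, 9.0), 0.0)), array([ 0.58 , -0.099])), (([378.3, 223.3], 368, ((378.50006103515625, 223.00001525878906), (19.289892196655273, 24.981992721557617), 71.56504821777344)), array([ 0.423, -0.258]))]
```

View pics/crop.png

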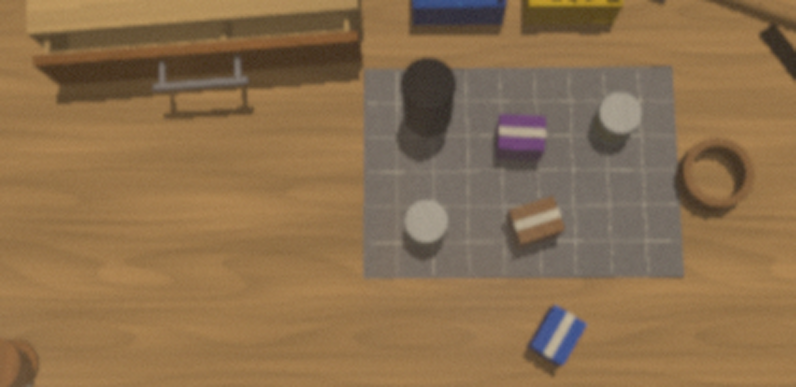

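Run:
```python
from h import *
c=cam("top")
F=lambda x,y:(x/2.15+130-.27,y/2.15+120-.27)
a=lambda n,p,q,z:(lambda A,B:print(n,A[:2].round(3),B[:2].round(3),'mid',((A+B)/2)[:2].round(3),'len',np.linalg.norm(A-B).round(3),'ang',np.arctan2(B[1]-A[1],B[0]-A[0]).round(3)))(ray(c,*F(*p),z),ray(c,*F(*q),z))
a('handle',(154,87),(247,82),.0925)
a('panel',(35,62),(357,37),.114)
a('cabtop',(30,34),(357,9),.125)
a('strip',(514,226.5),(560,211.5),.072)
a('tumbler',(404,85),(455,85),.162)
a('purple',(500,131),(546,133),.072)
a('tape',(682,174),(753,174),.048)
s=cam("side")
for n,p in dict(h1=(.087)).items() if 0 else []: pass
print('side jar tops',ray(s,320,142,.075).round(3),ray(s,353,203,.075).round(3),'carton',ray(s,358.5,171.5,.072).round(3))
print('side handle ends',ray(s,251.5,257,.09).round(3),ray(s,237.5,299,.09).round(3))
```

```text
handle [0.604 0.251] [0.61  0.126] mid [0.607 0.188] len 0.125 ang -1.524
panel [0.633 0.405] [ 0.664 -0.023] mid [0.649 0.191] len 0.429 ang -1.499
cabtop [0.669 0.41 ] [ 0.699 -0.023] mid [0.684 0.193] len 0.435 ang -1.501
strip [ 0.415 -0.229] [ 0.434 -0.29 ] mid [ 0.425 -0.259] len 0.064 ang -1.261
tumbler [ 0.584 -0.086] [ 0.583 -0.151] mid [ 0.584 -0.118] len 0.065 ang -1.58
purple [ 0.544 -0.213] [ 0.541 -0.275] mid [ 0.543 -0.244] len 0.062 ang -1.623
tape [ 0.488 -0.459] [ 0.488 -0.554] mid [ 0.488 -0.507] len 0.095 ang -1.578
side jar tops [ 0.563 -0.362  0.075] [ 0.421 -0.103  0.075] carton [ 0.424 -0.244  0.072]
side handle ends [0.613 0.138 0.09 ] [0.605 0.246 0.09 ]
```

The measured sizes agree with those given (handle 0.125, strip 0.064, tape 0.095, tumbler 0.065). Cabinet yaw is about 0.07 rad and the handle is at about (0.608, 0.190). Moving above the handle.

```bash
python3 -m inch '[{"slide":[0.03,-0.04,0],"yaw":-0.1},{"slide":[0.06,-0.07,0],"yaw":-0.2},{"slide":[0.09,-0.1,0],"yaw":-0.3},{"slide":[0.12,-0.13,0],"yaw":-0.4},{"slide":[0.15,-0.16,0],"yaw":-0.5},{"slide":[0.18,-0.19,0],"yaw":-0.6},{"slide":[0.21,-0.22,0],"yaw":-0.7},{"slide":[0.24,-0.25,0],"yaw":-0.8},{"slide":[0.27,-0.28,0],"yaw":-0.9},{"slide":[0.3,-0.31,0],"yaw":-1.0},{"slide":[0.33,-0.34,0],"yaw":-1.1},{"slide":[0.36,-0.37,-0.01],"yaw":-1.125},{"slide":[0.379,-0.391,-0.03],"yaw":-1.125},{"slide":[0.379,-0.391,-0.04],"yaw":-1.125},{"slide":[0.379,-0.391,-0.04],"yaw":-1.125},{"slide":[0.379,-0.391,-0.04],"yaw":-1.125},{"slide":[0.379,-0.391,-0.04],"yaw":-1.125}]' 165 40
python3 - <<'E'
from h import *
c=cam("wrist","w1");cam("top","t1")
o=get_obs();print(np.round(o["position"],4),np.round(o["ee_rot"],3),np.round(o["joint_pos"],2),o["grip_width"])
y=.072;R=np.array([[np.cos(y),-np.sin(y)],[np.sin(y),np.cos(y)]])
for d in(-.06,0,.06):
    p=np.array([.608,.19])+R@[0,d];print(d,np.round(proj(c,np.array([*p,.087])),1))
E
```

```text
clock: 1.67
position: [0.6074, 0.1921, 0.2029]
ee_rot: [0.681, 0.732, 0.0, -0.0]
ft_force: [-0.5, 0.7, 0.7]
grip_width: 0.351
grasp_force: 0.0
[0.6075 0.1925 0.2035] [ 0.681  0.733  0.001 -0.   ] [-0.65  0.39  0.36  1.5  -0.14  1.28 -0.2 ] 0.35507399549832824
-0.06 [321.6 267.4]
0 [321.6 196.2]
0.06 [321.7 114.7]
```

View pics/w1.png

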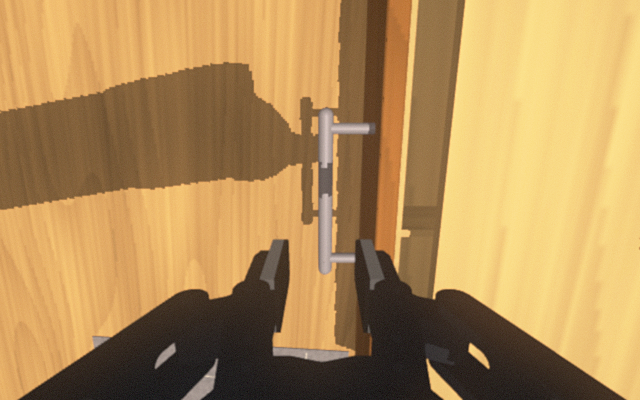

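The wrist view shows the bar from (326,110) to (325,272), aligned with the fingers but about 4 px (3 mm) further in. Correcting by +3 mm, descending and gripping.

```bash
python3 -m inch '[{"slide":[0.003,0,-0.02]},{"slide":[0.003,0,-0.05]},{"slide":[0.003,0,-0.08]},{"slide":[0.003,0,-0.1]},{"slide":[0.003,0,-0.115]},{"slide":[0.003,0,-0.123]},{"slide":[0.003,0,-0.123]},{"slide":[0.003,0,-0.123]}]' 165 40 && python3 -m inch '[{"slide":[0,0,0]},{"slide":[0,0,0]},{"slide":[0,0,0]},{"slide":[0,0,0]},{"slide":[0,0,0]},{"slide":[0,0,0]},{"slide":[0,0,0]},{"slide":[0,0,0]}]' 255 40
```

```text
invalid input
```

```bash
python3 -m inch '[{"slide":[0.003,0,-0.02],"yaw":0},{"slide":[0.003,0,-0.05],"yaw":0},{"slide":[0.003,0,-0.08],"yaw":0},{"slide":[0.003,0,-0.1],"yaw":0},{"slide":[0.003,0,-0.115],"yaw":0},{"slide":[0.003,0,-0.123],"yaw":0},{"slide":[0.003,0,-0.123],"yaw":0},{"slide":[0.003,0,-0.123],"yaw":0}]' 165 40 && python3 -m inch '[{"slide":[0,0,0],"yaw":0},{"slide":[0,0,0],"yaw":0},{"slide":[0,0,0],"yaw":0},{"slide":[0,0,0],"yaw":0},{"slide":[0,0,0],"yaw":0},{"slide":[0,0,0],"yaw":0},{"slide":[0,0,0],"yaw":0},{"slide":[0,0,0],"yaw":0}]' 255 40
```

```text
clock: 2.43
position: [0.6116, 0.1921, 0.0811]
ee_rot: [0.681, 0.732, 0.002, 0.001]
ft_force: [0.1, 0.5, 2.0]
grip_width: 0.353
grasp_force: 0.7
clock: 3.1
position: [0.611, 0.1916, 0.0803]
ee_rot: [0.681, 0.732, 0.001, -0.0]
ft_force: [-1.5, 0.9, 6.0]
grip_width: 0.111
grasp_force: 39.1
```

```bash
python3 -m inch '[{"slide":[-0.005,0,0],"yaw":0},{"slide":[-0.015,-0.001,0],"yaw":0},{"slide":[-0.028,-0.002,0],"yaw":0},{"slide":[-0.042,-0.003,0],"yaw":0},{"slide":[-0.056,-0.004,0],"yaw":0},{"slide":[-0.07,-0.005,0],"yaw":0},{"slide":[-0.084,-0.006,0],"yaw":0},{"slide":[-0.098,-0.007,0],"yaw":0},{"slide":[-0.112,-0.008,0],"yaw":0},{"slide":[-0.126,-0.009,0],"yaw":0},{"slide":[-0.14,-0.01,0],"yaw":0},{"slide":[-0.154,-0.011,0],"yaw":0},{"slide":[-0.166,-0.012,0],"yaw":0},{"slide":[-0.176,-0.0125,0],"yaw":0},{"slide":[-0.182,-0.013,0],"yaw":0},{"slide":[-0.185,-0.013,0],"yaw":0},{"slide":[-0.185,-0.013,0],"yaw":0},{"slide":[-0.185,-0.013,0],"yaw":0},{"slide":[-0.185,-0.013,0],"yaw":0}]' && python3 -m inch '[{"slide":[0,0,0],"yaw":0},{"slide":[0,0,0],"yaw":0},{"slide":[0,0,0],"yaw":0},{"slide":[0,0,0],"yaw":0},{"slide":[0,0,0.03],"yaw":0},{"slide":[0,0,0.07],"yaw":0},{"slide":[0,0,0.11],"yaw":0},{"slide":[0,0,0.14],"yaw":0},{"slide":[0,0,0.15],"yaw":0}]' 165 20
python3 - <<'E'
from h import *
cam("top","t2");cam("wrist","w2")
E
```

```text
clock: 4.68
position: [0.4258, 0.1786, 0.0802]
ee_rot: [0.681, 0.732, 0.001, -0.0]
ft_force: [-1.8, 2.6, 9.0]
grip_width: 0.109
grasp_force: 40.0
clock: 5.43
position: [0.4274, 0.1781, 0.2339]
ee_rot: [0.682, 0.732, 0.003, 0.001]
ft_force: [1.6, 1.0, 0.5]
grip_width: 0.355
grasp_force: 0.0
```

View pics/t2.png

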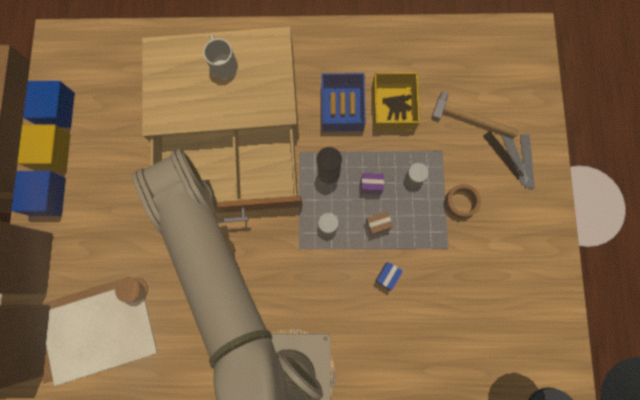

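The drawer is open: the divider runs from (236,135) to (239,200) and the front panel edge is at about (222..300, 200–208). Jars and carton have not moved.

Run:
```python
from h import *
c=cam("top");f=c["frame"]
y=.072;R=np.array([[np.cos(y),-np.sin(y)],[np.sin(y),np.cos(y)]]);h=np.array([.4255,.1783])
L=lambda u,v,z:(R.T@(ray(c,u,v,z)[:2]-h)).round(3)
print('div',L(236.5,137,.082),L(239,195,.082))
print('panel front/back',L(270,206,.114),L(270,200,.114),'right wall',L(292,135,.114),L(298,195,.114))
big=cv2.resize(f[125:225,140:310,::-1],None,fx=4.5,fy=4.5,interpolation=cv2.INTER_CUBIC);cv2.imwrite("pics/crop2.png",big)
for n,p in dict(wide=(.05+.07,.086),narrow=(.05+.07,-.118)).items():
  w=h+R@np.array(p);print(n,w.round(3),np.linalg.norm(w).round(3))
hsv=cv2.cvtColor(f,cv2.COLOR_RGB2HSV)
print([(b[0],b[1],ray(c,*b[0],.075)[:2].round(3)) for b in blobs(c,(hsv[...,1]<50)&(hsv[...,2]>130),(300,150,450,250),100)])
```

```text
div [ 0.248 -0.043] [ 0.074 -0.043]
panel front/back [ 0.029 -0.133] [ 0.046 -0.134] right wall [ 0.23  -0.207] [ 0.054 -0.213]
wide [0.539 0.273] 0.604
narrow [0.554 0.069] 0.558
[([419.1, 172.1], 339, array([ 0.568, -0.377])), ([328.1, 221.8], 344, array([ 0.425, -0.113]))]
```

View pics/crop2.png

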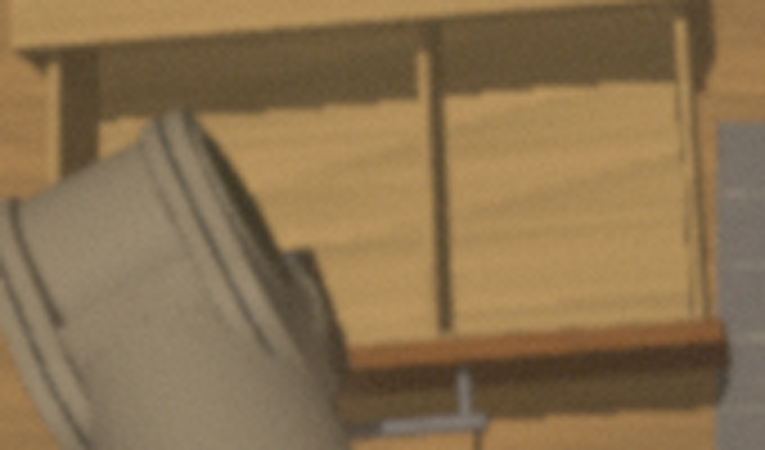

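```bash
python3 -m inch '[{"slide":[0.005,-0.02,0],"yaw":0},{"slide":[0.01,-0.05,0],"yaw":0},{"slide":[0.01,-0.085,0],"yaw":0},{"slide":[0.01,-0.12,0],"yaw":0},{"slide":[0.01,-0.155,0],"yaw":0},{"slide":[0.01,-0.19,0],"yaw":0},{"slide":[0.008,-0.225,0],"yaw":0},{"slide":[0.004,-0.255,0],"yaw":0},{"slide":[0,-0.28,0],"yaw":0},{"slide":[0,-0.289,0],"yaw":0},{"slide":[0,-0.289,0],"yaw":0},{"slide":[0,-0.289,0],"yaw":0},{"slide":[0,-0.289,0],"yaw":0}]' 0 20
python3 - <<'E'
from h import *
c=cam("wrist","w3");f=c["frame"];hsv=cv2.cvtColor(f,cv2.COLOR_RGB2HSV)
t=cam("top","t3")
o=get_obs();p=o["position"];print(p.round(4) if hasattr(p,'round') else p,o["joint_pos"])
for q in([.425,-.113,.075],[.425,-.259,.072],[.568,-.377,.075]): print(np.round(proj(c,np.array(q)),0))
E
```

```text
clock: 6.67
position: [0.4257, -0.1098, 0.2286]
ee_rot: [0.681, 0.732, -0.001, -0.0]
ft_force: [0.8, 0.2, 0.1]
grip_width: 1.001
grasp_force: 0.0
[ 0.4259 -0.1099  0.2289] [-0.54378034 -0.13300068  0.65046916  1.96738372  0.08418579  1.28197638
  0.15169802]
[320. 184.]
[310. 325.]
[434. 427.]
```

View pics/w3.png

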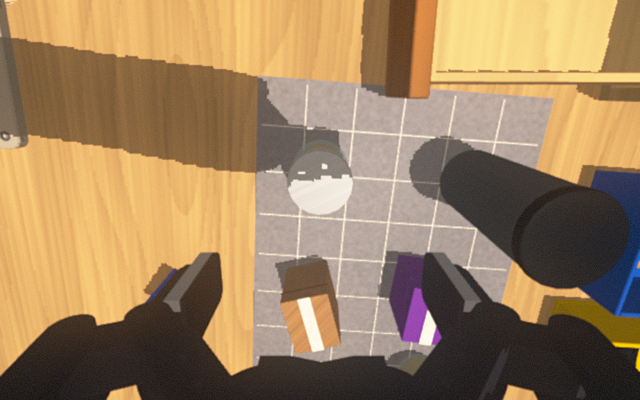

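The wrist view shows the lid centred at (321,183), against (320,184) predicted, and the carton strip at (311,325), as predicted. Descending and gripping at 20 N.

```bash
python3 -m inch '[{"slide":[-0.001,-0.003,-0.03],"yaw":0},{"slide":[-0.001,-0.003,-0.065],"yaw":0},{"slide":[-0.001,-0.003,-0.1],"yaw":0},{"slide":[-0.001,-0.003,-0.13],"yaw":0},{"slide":[-0.001,-0.003,-0.155],"yaw":0},{"slide":[-0.001,-0.003,-0.175],"yaw":0},{"slide":[-0.001,-0.003,-0.187],"yaw":0},{"slide":[-0.001,-0.003,-0.187],"yaw":0},{"slide":[-0.001,-0.003,-0.187],"yaw":0}]' 0 20 && python3 -m inch '[{"slide":[0,0,0],"yaw":0},{"slide":[0,0,0],"yaw":0},{"slide":[0,0,0],"yaw":0},{"slide":[0,0,0],"yaw":0},{"slide":[0,0,0],"yaw":0},{"slide":[0,0,0],"yaw":0},{"slide":[0,0,0],"yaw":0},{"slide":[0,0,0],"yaw":0}]' 180 22
```

```text
clock: 7.52
position: [0.4246, -0.1138, 0.0421]
ee_rot: [0.681, 0.732, -0.001, -0.0]
ft_force: [-0.1, 0.7, 1.1]
grip_width: 1.005
grasp_force: 0.0
clock: 8.18
position: [0.4255, -0.1141, 0.0434]
ee_rot: [0.681, 0.732, 0.001, 0.0]
ft_force: [-2.4, 0.8, 6.5]
grip_width: 0.671
grasp_force: 22.4
```

```bash
python3 -m inch '[{"slide":[0,0,0.015],"yaw":0},{"slide":[0,0,0.04],"yaw":0},{"slide":[0,0,0.07],"yaw":0},{"slide":[0,0,0.1],"yaw":0},{"slide":[0,0.01,0.13],"yaw":0},{"slide":[0.005,0.035,0.15],"yaw":0},{"slide":[0.02,0.065,0.16],"yaw":0},{"slide":[0.035,0.1,0.16],"yaw":0},{"slide":[0.05,0.135,0.16],"yaw":0},{"slide":[0.064,0.17,0.16],"yaw":0},{"slide":[0.077,0.205,0.16],"yaw":0},{"slide":[0.091,0.24,0.16],"yaw":0},{"slide":[0.105,0.275,0.16],"yaw":0},{"slide":[0.119,0.308,0.16],"yaw":0},{"slide":[0.127,0.33,0.16],"yaw":0},{"slide":[0.131,0.34,0.16],"yaw":0},{"slide":[0.131,0.34,0.16],"yaw":0},{"slide":[0.131,0.34,0.16],"yaw":0}]' && python3 -c "
from h import *
c=cam('wrist','w4');cam('top','t4');print(get_obs()['position'])"
```

```text
clock: 9.68
position: [0.5557, 0.2248, 0.2025]
ee_rot: [0.682, 0.732, -0.0, 0.0]
ft_force: [-1.1, -0.8, -1.4]
grip_width: 0.678
grasp_force: 24.6
[0.5558237 0.2235788 0.202753 ]
```

View pics/w4.png

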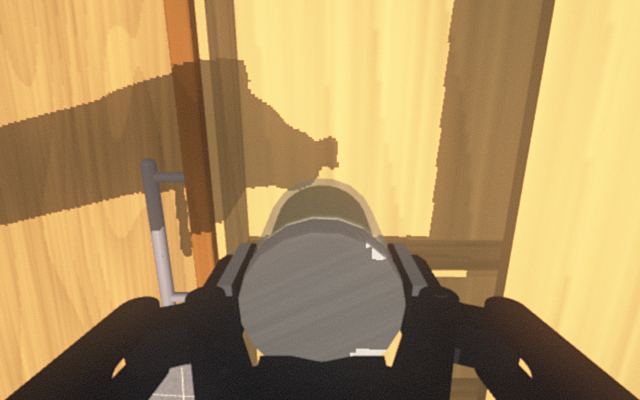

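The wrist view shows the jar held upright over the wide bay, the divider at about (470,240)–(470,265), the panel's inner edge at about (212,220) and the cabinet edge at about (515,200).

```bash
python3 -c "
from h import *
c=cam('wrist')
y=.072;R=np.array([[np.cos(y),-np.sin(y)],[np.sin(y),np.cos(y)]]);h=np.array([.4255,.1783])
L=lambda u,v,z:(R.T@(ray(c,u,v,z)[:2]-h)).round(3)
print('div',L(470,240,.082),L(470,266,.082),'panel f/b',L(178,100,.114),L(203,100,.114),'foot',L(236,100,.022),'handle',L(149,165,.09),L(165,297,.09),'cab',L(540,100,.125),'tcp',(R.T@(get_obs()['position'][:2]-h)).round(3))"
```

```text
div [ 0.252 -0.005] [ 0.255 -0.028] panel f/b [0.045 0.104] [0.061 0.104] foot [0.059 0.102] handle [0.009 0.058] [ 0.005 -0.051] cab [0.263 0.104] tcp [0.133 0.036]
```

```bash
python3 -m inch '[{"slide":[0,0,-0.03],"yaw":0},{"slide":[0,0,-0.065],"yaw":0},{"slide":[0,0,-0.095],"yaw":0},{"slide":[0,0,-0.115],"yaw":0},{"slide":[0,0,-0.128],"yaw":0},{"slide":[0,0,-0.134],"yaw":0},{"slide":[0,0,-0.137],"yaw":0},{"slide":[0,0,-0.137],"yaw":0},{"slide":[0,0,-0.137],"yaw":0}]' && python3 -m inch '[{"slide":[0,0,0],"yaw":0},{"slide":[0,0,0],"yaw":0},{"slide":[0,0,0],"yaw":0},{"slide":[0,0,0],"yaw":0},{"slide":[0,0,0.02],"yaw":0},{"slide":[0,0,0.05],"yaw":0},{"slide":[0,0,0.085],"yaw":0},{"slide":[0,0,0.12],"yaw":0},{"slide":[0,0,0.14],"yaw":0},{"slide":[0,0,0.15],"yaw":0}]' 20 && python3 -c "
from h import *
t=cam('top','t5');f=t['frame'];hsv=cv2.cvtColor(f,cv2.COLOR_RGB2HSV)
print([(b[0],b[1],ray(t,*b[0],.075)[:2].round(3)) for b in blobs(t,(hsv[...,1]<50)&(hsv[...,2]>130),(300,150,450,250),60)])
print([(b[0],b[1],b[2],ray(t,*b[0],.05)[:2].round(3)) for b in blobs(t,(hsv[...,0]<25)&(hsv[...,1]>70),(300,205,446,248))])
cam('wrist','w5');print(get_obs()['position'])"
```

```text
clock: 10.58
position: [0.5567, 0.2258, 0.0667]
ee_rot: [0.682, 0.732, 0.001, 0.0]
ft_force: [-0.4, 0.9, -1.1]
grip_width: 0.677
grasp_force: 24.7
clock: 11.42
position: [0.557, 0.226, 0.2191]
ee_rot: [0.682, 0.732, 0.002, 0.001]
ft_force: [-0.1, -0.1, 0.9]
grip_width: 0.923
grasp_force: 0.0
[([419.8, 173.6], 388, array([ 0.563, -0.379])), ([373.4, 181.0], 74, array([ 0.542, -0.245])), ([330.6, 212.4], 75, array([ 0.452, -0.121]))]
[([378.6, 223.2], 355, ((378.4500427246094, 222.85000610351562), (18.973661422729492, 24.981992721557617), 71.56504821777344), array([ 0.423, -0.259]))]
[0.5564893  0.2259631  0.21686659]
```

View pics/t5.png

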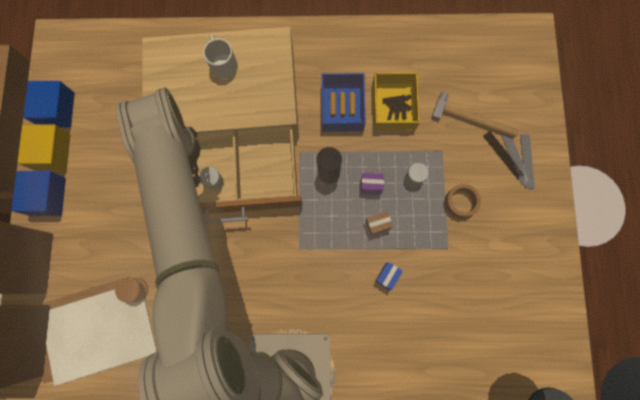

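The jar stands in the wide bay at (210,177). The other jar is at (419,173) and the carton at (379,223), both unmoved. Next, the carton.

```bash
python3 -m inch '[{"slide":[-0.01,-0.02,0],"yaw":0},{"slide":[-0.02,-0.055,0],"yaw":0},{"slide":[-0.03,-0.09,0],"yaw":0},{"slide":[-0.04,-0.125,0],"yaw":0},{"slide":[-0.05,-0.16,0],"yaw":0.04},{"slide":[-0.06,-0.195,0],"yaw":0.08},{"slide":[-0.07,-0.23,0],"yaw":0.12},{"slide":[-0.08,-0.265,0],"yaw":0.16},{"slide":[-0.09,-0.3,0],"yaw":0.2},{"slide":[-0.1,-0.335,0],"yaw":0.24},{"slide":[-0.11,-0.37,0],"yaw":0.24},{"slide":[-0.12,-0.405,0],"yaw":0.24},{"slide":[-0.128,-0.44,0],"yaw":0.24},{"slide":[-0.132,-0.47,0],"yaw":0.24},{"slide":[-0.132,-0.485,0],"yaw":0.24},{"slide":[-0.132,-0.485,0],"yaw":0.24},{"slide":[-0.132,-0.485,0],"yaw":0.24},{"slide":[-0.132,-0.485,0],"yaw":0.24}]' 0 20 && python3 -c "
from h import *
c=cam('wrist','w6');f=c['frame'];cam('top','t6');print(get_obs()['position'])
E=np.array(c['extrinsics'])
print(np.round(proj(c,np.array([.425,-.259,.072])),0))
hsv=cv2.cvtColor(f,cv2.COLOR_RGB2HSV)
for b in blobs(c,(hsv[...,1]<60)&(hsv[...,2]>190),(200,80,440,300),100):
  pts=cv2.boxPoints(b[2]);P=np.array([ray(c,*p,.072)[:2] for p in pts]);d=[P[1]-P[0],P[2]-P[1]];e=max(d,key=np.linalg.norm)
  print(b[0],b[1],ray(c,*b[2][0],.072)[:2].round(4),'len',[np.linalg.norm(x).round(3) for x in d],'ang',np.arctan2(e[1],e[0]).round(3))"
```

```text
clock: 13.02
position: [0.4235, -0.2583, 0.2141]
ee_rot: [0.589, 0.808, -0.0, -0.001]
ft_force: [-0.0, -0.0, -0.0]
grip_width: 0.998
grasp_force: 0.0
[ 0.42389769 -0.25804781  0.21466428]
[323. 186.]
[324.2, 99.3] 122 [ 0.4048 -0.1936] len [np.float64(0.031), np.float64(0.002)] ang 1.571
[390.9, 120.5] 1046 [ 0.4619 -0.2005] len [np.float64(0.074), np.float64(0.081)] ang -1.162
[325.0, 234.1] 2646 [ 0.4416 -0.3001] len [np.float64(0.164), np.float64(0.12)] ang 0.312
```

View pics/w6.png

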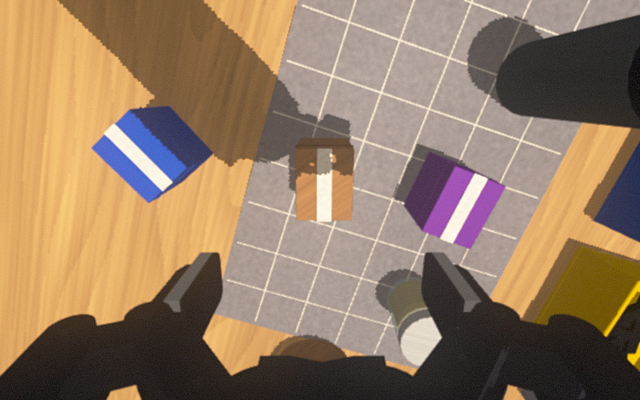

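The strip runs vertically with its centre at about (324,184), against (323,186) predicted, so the gripper is aligned; both decoys are clear of the fingers. Grasping.

```bash
python3 -m inch '[{"slide":[0.001,-0.001,-0.03],"yaw":0},{"slide":[0.001,-0.001,-0.065],"yaw":0},{"slide":[0.001,-0.001,-0.1],"yaw":0},{"slide":[0.001,-0.001,-0.13],"yaw":0},{"slide":[0.001,-0.001,-0.155],"yaw":0},{"slide":[0.001,-0.001,-0.168],"yaw":0},{"slide":[0.001,-0.001,-0.172],"yaw":0},{"slide":[0.001,-0.001,-0.172],"yaw":0},{"slide":[0.001,-0.001,-0.172],"yaw":0}]' 0 20 && python3 -m inch '[{"slide":[0,0,0],"yaw":0},{"slide":[0,0,0],"yaw":0},{"slide":[0,0,0],"yaw":0},{"slide":[0,0,0],"yaw":0},{"slide":[0,0,0],"yaw":0},{"slide":[0,0,0],"yaw":0},{"slide":[0,0,0],"yaw":0},{"slide":[0,0,0],"yaw":0}]' 200 22
```

```text
clock: 13.87
position: [0.4253, -0.2602, 0.044]
ee_rot: [0.589, 0.808, 0.0, 0.0]
ft_force: [0.0, -0.2, -0.1]
grip_width: 1.001
grasp_force: 0.0
clock: 14.53
position: [0.4254, -0.2604, 0.0441]
ee_rot: [0.589, 0.808, 0.0, 0.0]
ft_force: [-1.5, 1.3, 7.1]
grip_width: 0.559
grasp_force: 26.9
```

```bash
python3 -m inch '[{"slide":[0,0,0.015],"yaw":0},{"slide":[0,0,0.045],"yaw":0},{"slide":[0,0,0.08],"yaw":0},{"slide":[0,0,0.115],"yaw":0},{"slide":[0,0.01,0.145],"yaw":0},{"slide":[0,0.035,0.16],"yaw":0},{"slide":[0,0.065,0.165],"yaw":0},{"slide":[0,0.1,0.165],"yaw":0},{"slide":[0,0.135,0.165],"yaw":-0.04},{"slide":[0.005,0.17,0.165],"yaw":-0.08},{"slide":[0.02,0.2,0.165],"yaw":-0.12},{"slide":[0.04,0.23,0.165],"yaw":-0.16},{"slide":[0.06,0.258,0.165],"yaw":-0.2},{"slide":[0.082,0.284,0.165],"yaw":-0.24},{"slide":[0.104,0.306,0.165],"yaw":-0.24},{"slide":[0.125,0.321,0.165],"yaw":-0.24},{"slide":[0.138,0.329,0.165],"yaw":-0.24},{"slide":[0.142,0.329,0.165],"yaw":-0.24},{"slide":[0.142,0.329,0.165],"yaw":-0.24},{"slide":[0.142,0.329,0.165],"yaw":-0.24}]' && python3 -c "
from h import *
c=cam('wrist','w7');cam('top','t7');print(get_obs()['position'])"
```

```text
clock: 16.2
position: [0.5663, 0.0674, 0.2082]
ee_rot: [0.682, 0.731, -0.0, 0.0]
ft_force: [-0.1, 0.2, -0.9]
grip_width: 0.563
grasp_force: 26.0
[0.56614057 0.06751085 0.20853299]
```

View pics/w7.png

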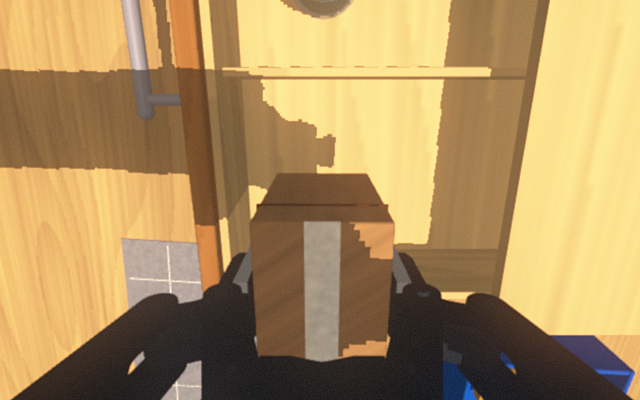

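The carton is held over the middle of the narrow bay, between the divider (row about 72) and the right wall (rows about 250–290). Lowering and releasing.

```bash
python3 -m inch '[{"slide":[0,0,-0.03],"yaw":0},{"slide":[0,0,-0.065],"yaw":0},{"slide":[0,0,-0.095],"yaw":0},{"slide":[0,0,-0.118],"yaw":0},{"slide":[0,0,-0.132],"yaw":0},{"slide":[0,0,-0.138],"yaw":0},{"slide":[0,0,-0.141],"yaw":0},{"slide":[0,0,-0.141],"yaw":0},{"slide":[0,0,-0.141],"yaw":0}]' && python3 -m inch '[{"slide":[0,0,0],"yaw":0},{"slide":[0,0,0],"yaw":0},{"slide":[0,0,0],"yaw":0},{"slide":[0,0,0],"yaw":0},{"slide":[0,0,0.02],"yaw":0},{"slide":[0,0,0.05],"yaw":0},{"slide":[0,0,0.085],"yaw":0},{"slide":[0,0,0.12],"yaw":0},{"slide":[0,0,0.15],"yaw":0},{"slide":[0,0,0.16],"yaw":0}]' 40 && python3 -c "
from h import *
t=cam('top','t8');f=t['frame'];hsv=cv2.cvtColor(f,cv2.COLOR_RGB2HSV)
print([(b[0],b[1],b[2],ray(t,*b[0],.075)[:2].round(3)) for b in blobs(t,(hsv[...,1]<50)&(hsv[...,2]>130),(300,150,450,250),60)])
print(get_obs()['position'])"
```

```text
clock: 17.05
position: [0.5674, 0.0686, 0.0685]
ee_rot: [0.682, 0.732, 0.001, 0.0]
ft_force: [-0.4, -0.3, -2.0]
grip_width: 0.556
grasp_force: 26.1
clock: 17.88
position: [0.5685, 0.0686, 0.2324]
ee_rot: [0.682, 0.732, 0.003, 0.002]
ft_force: [0.6, 0.5, 0.6]
grip_width: 0.842
grasp_force: 0.0
[([419.2, 172.1], 354, ((419.0, 174.0), (24.0, 20.0), 90.0), array([ 0.568, -0.377])), ([373.2, 180.9], 69, ((373.0037536621094, 180.92518615722656), (22.172304153442383, 4.843948841094971), 2.8624050617218018), array([ 0.543, -0.244]))]
[0.56868033 0.06871509 0.2322251 ]
```

```bash
python3 -m inch '[{"slide":[-0.01,-0.02,0.01],"yaw":0},{"slide":[-0.02,-0.055,0.01],"yaw":0},{"slide":[-0.03,-0.09,0.01],"yaw":0},{"slide":[-0.04,-0.125,0.01],"yaw":0},{"slide":[-0.05,-0.16,0.01],"yaw":0},{"slide":[-0.05,-0.195,0.01],"yaw":0},{"slide":[-0.05,-0.23,0.01],"yaw":0},{"slide":[-0.05,-0.265,0.01],"yaw":0},{"slide":[-0.04,-0.3,0],"yaw":0},{"slide":[-0.03,-0.335,0],"yaw":0},{"slide":[-0.02,-0.37,0],"yaw":0},{"slide":[-0.01,-0.405,0],"yaw":0},{"slide":[0,-0.435,0],"yaw":0},{"slide":[0,-0.446,0],"yaw":0},{"slide":[0,-0.446,0],"yaw":0},{"slide":[0,-0.446,0],"yaw":0},{"slide":[0,-0.446,0],"yaw":0}]' 0 20 && python3 -c "
from h import *
c=cam('wrist','w8');cam('top','t9');print(get_obs()['position'],get_obs()['joint_pos'])
print(np.round(proj(c,np.array([.568,-.377,.075])),0))"
```

```text
clock: 19.35
position: [0.567, -0.3758, 0.227]
ee_rot: [0.681, 0.732, 0.0, -0.0]
ft_force: [0.6, 0.4, -0.3]
grip_width: 1.003
grasp_force: 0.0
[ 0.56739121 -0.37547885  0.22747896] [ 0.00712356  0.55279186  0.77002999  1.35020784 -0.38219299  1.38837627
  0.84304628]
[322. 183.]
```

View pics/w8.png

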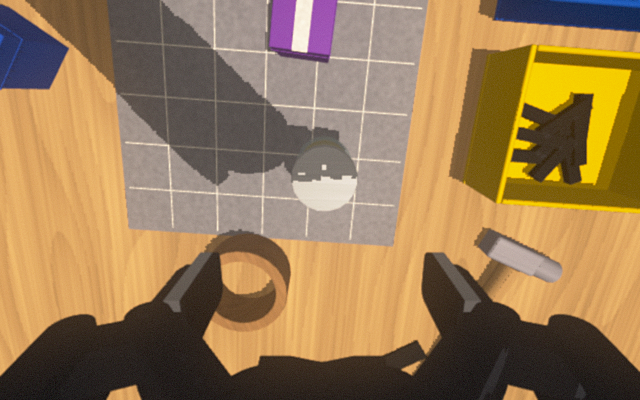

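View pics/t9.png

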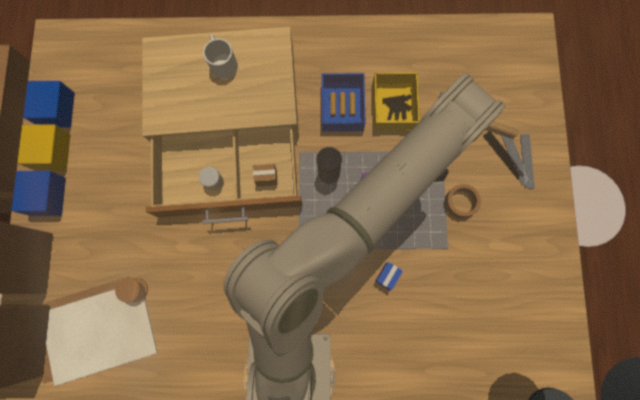

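The wrist view shows the lid centred at about (324,178), so aim +2 mm in x and y; the tape at (240,280) is clear. The top view shows the jar at (209,177) and the carton at (264,174) upright in their bays.

```bash
python3 -m inch '[{"slide":[0.002,0.002,-0.03],"yaw":0},{"slide":[0.002,0.002,-0.065],"yaw":0},{"slide":[0.002,0.002,-0.1],"yaw":0},{"slide":[0.002,0.002,-0.13],"yaw":0},{"slide":[0.002,0.002,-0.155],"yaw":0},{"slide":[0.002,0.002,-0.175],"yaw":0},{"slide":[0.002,0.002,-0.185],"yaw":0},{"slide":[0.002,0.002,-0.185],"yaw":0},{"slide":[0.002,0.002,-0.185],"yaw":0}]' 0 20 && python3 -m inch '[{"slide":[0,0,0],"yaw":0},{"slide":[0,0,0],"yaw":0},{"slide":[0,0,0],"yaw":0},{"slide":[0,0,0],"yaw":0},{"slide":[0,0,0],"yaw":0},{"slide":[0,0,0],"yaw":0},{"slide":[0,0,0],"yaw":0},{"slide":[0,0,0],"yaw":0}]' 180 22
```

```text
clock: 20.2
position: [0.5693, -0.3749, 0.0432]
ee_rot: [0.681, 0.732, 0.0, 0.0]
ft_force: [-0.5, -0.4, 1.1]
grip_width: 1.001
grasp_force: 0.0
clock: 20.87
position: [0.5695, -0.3758, 0.0441]
ee_rot: [0.682, 0.732, 0.001, 0.001]
ft_force: [-0.8, 0.8, 8.2]
grip_width: 0.674
grasp_force: 23.2
```

```bash
python3 -m inch '[{"slide":[0,0,0.015],"yaw":0},{"slide":[0,0,0.045],"yaw":0},{"slide":[0,0,0.08],"yaw":0},{"slide":[0,0,0.115],"yaw":0},{"slide":[0,0,0.15],"yaw":0},{"slide":[-0.005,0.01,0.18],"yaw":0},{"slide":[-0.015,0.035,0.2],"yaw":0},{"slide":[-0.03,0.065,0.215],"yaw":0},{"slide":[-0.045,0.095,0.22],"yaw":0},{"slide":[-0.06,0.125,0.22],"yaw":0},{"slide":[-0.07,0.16,0.22],"yaw":0},{"slide":[-0.07,0.195,0.22],"yaw":0},{"slide":[-0.07,0.23,0.22],"yaw":0},{"slide":[-0.07,0.265,0.22],"yaw":0},{"slide":[-0.07,0.3,0.22],"yaw":0},{"slide":[-0.07,0.335,0.22],"yaw":0},{"slide":[-0.07,0.37,0.22],"yaw":0},{"slide":[-0.07,0.395,0.22],"yaw":0},{"slide":[-0.07,0.4,0.22],"yaw":0}]' && python3 -m inch '[{"slide":[0,0.02,0],"yaw":0},{"slide":[0.005,0.05,0],"yaw":0},{"slide":[0.01,0.085,0],"yaw":0},{"slide":[0.018,0.12,0],"yaw":0},{"slide":[0.025,0.155,0],"yaw":0},{"slide":[0.032,0.19,-0.01],"yaw":0},{"slide":[0.04,0.225,-0.02],"yaw":0},{"slide":[0.047,0.26,-0.04],"yaw":0},{"slide":[0.05,0.285,-0.05],"yaw":0},{"slide":[0.05,0.296,-0.06],"yaw":0},{"slide":[0.05,0.296,-0.06],"yaw":0},{"slide":[0.05,0.296,-0.06],"yaw":0},{"slide":[0.05,0.296,-0.06],"yaw":0}]' && python3 -c "
from h import *
c=cam('wrist','w9');print(get_obs()['position'])"
```

```text
clock: 22.45
position: [0.4983, 0.0295, 0.2631]
ee_rot: [0.679, 0.734, 0.001, -0.0]
ft_force: [-0.3, 0.6, -1.8]
grip_width: 0.679
grasp_force: 24.3
clock: 23.53
position: [0.5498, 0.3185, 0.2037]
ee_rot: [0.682, 0.731, 0.0, 0.001]
ft_force: [-0.2, 0.7, -1.6]
grip_width: 0.674
grasp_force: 24.4
[0.54983458 0.31853553 0.20385237]
```

View pics/w9.png

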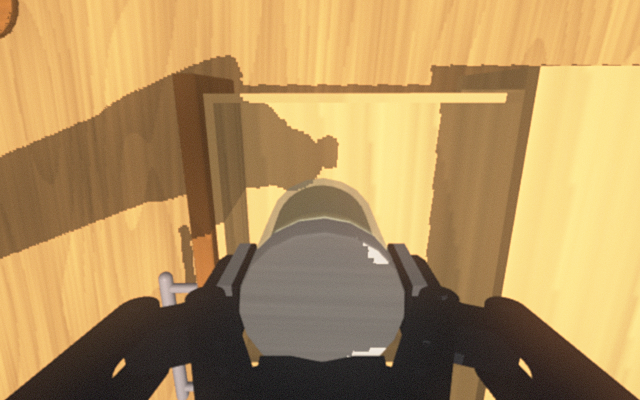

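The jar is over the left part of the wide bay, with the side wall (row about 96) well clear. Lowering and releasing.

```bash
python3 -m inch '[{"slide":[0,0,-0.03],"yaw":0},{"slide":[0,0,-0.065],"yaw":0},{"slide":[0,0,-0.095],"yaw":0},{"slide":[0,0,-0.115],"yaw":0},{"slide":[0,0,-0.128],"yaw":0},{"slide":[0,0,-0.134],"yaw":0},{"slide":[0,0,-0.137],"yaw":0},{"slide":[0,0,-0.137],"yaw":0},{"slide":[0,0,-0.137],"yaw":0}]' && python3 -m inch '[{"slide":[0,0,0],"yaw":0},{"slide":[0,0,0],"yaw":0},{"slide":[0,0,0],"yaw":0},{"slide":[0,0,0],"yaw":0},{"slide":[0,0,0.02],"yaw":0},{"slide":[0,0,0.05],"yaw":0},{"slide":[0,0,0.085],"yaw":0},{"slide":[0,0,0.12],"yaw":0},{"slide":[0,0,0.15],"yaw":0},{"slide":[0,0,0.16],"yaw":0}]' 20 && python3 -m inch '[{"slide":[-0.03,-0.03,0],"yaw":0},{"slide":[-0.06,-0.06,0],"yaw":0},{"slide":[-0.09,-0.09,0],"yaw":0},{"slide":[-0.11,-0.12,0],"yaw":0},{"slide":[-0.125,-0.14,-0.02],"yaw":0},{"slide":[-0.125,-0.142,-0.03],"yaw":0},{"slide":[-0.125,-0.142,-0.03],"yaw":0},{"slide":[-0.125,-0.142,-0.03],"yaw":0}]' 165 && python3 -c "
from h import *
c=cam('wrist','w10');cam('top','t10');print(get_obs()['position'],get_obs()['grip_width'])"
```

```text
clock: 24.33
position: [0.5498, 0.3209, 0.067]
ee_rot: [0.682, 0.732, 0.001, 0.0]
ft_force: [0.3, -0.9, -1.4]
grip_width: 0.671
grasp_force: 24.5
clock: 25.17
position: [0.5504, 0.3213, 0.2309]
ee_rot: [0.682, 0.732, 0.003, 0.001]
ft_force: [0.3, 0.3, 0.0]
grip_width: 0.921
grasp_force: 0.0
clock: 25.83
position: [0.4239, 0.1792, 0.1954]
ee_rot: [0.681, 0.732, -0.0, -0.0]
ft_force: [0.3, -0.3, 0.2]
grip_width: 0.352
grasp_force: 0.0
[0.42457727 0.17974778 0.1959447 ] 0.3543651198953733
```

View pics/w10.png

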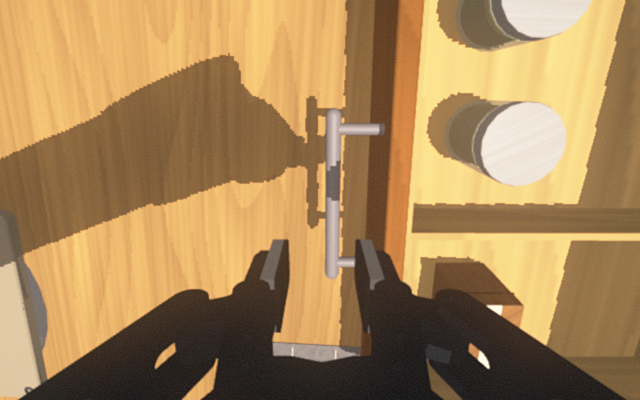

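Both jars and the carton stand in their bays. The bar is now at column 332, about 8 mm ahead of the finger centre at 322. Gripping the handle again.

```bash
python3 -m inch '[{"slide":[0.008,0,-0.02],"yaw":0},{"slide":[0.008,0,-0.05],"yaw":0},{"slide":[0.008,0,-0.08],"yaw":0},{"slide":[0.008,0,-0.1],"yaw":0},{"slide":[0.008,0,-0.112],"yaw":0},{"slide":[0.008,0,-0.116],"yaw":0},{"slide":[0.008,0,-0.116],"yaw":0},{"slide":[0.008,0,-0.116],"yaw":0}]' 165 30 && python3 -m inch '[{"slide":[0,0,0],"yaw":0},{"slide":[0,0,0],"yaw":0},{"slide":[0,0,0],"yaw":0},{"slide":[0,0,0],"yaw":0},{"slide":[0,0,0],"yaw":0},{"slide":[0,0,0],"yaw":0},{"slide":[0,0,0],"yaw":0},{"slide":[0,0,0],"yaw":0}]' 255 30
```

```text
clock: 26.6
position: [0.4353, 0.1795, 0.0813]
ee_rot: [0.682, 0.732, 0.002, 0.002]
ft_force: [1.5, -5.1, 13.5]
grip_width: 0.352
grasp_force: 5.5
clock: 27.27
position: [0.4331, 0.1797, 0.0801]
ee_rot: [0.681, 0.732, 0.001, 0.0]
ft_force: [1.5, -0.0, 6.4]
grip_width: 0.112
grasp_force: 29.2
```

```bash
python3 -m inch '[{"slide":[0.004,0,0],"yaw":0},{"slide":[0.012,0.001,0],"yaw":0},{"slide":[0.022,0.0015,0],"yaw":0},{"slide":[0.033,0.0025,0],"yaw":0},{"slide":[0.044,0.003,0],"yaw":0},{"slide":[0.055,0.004,0],"yaw":0},{"slide":[0.066,0.005,0],"yaw":0},{"slide":[0.077,0.0055,0],"yaw":0},{"slide":[0.088,0.006,0],"yaw":0},{"slide":[0.099,0.007,0],"yaw":0},{"slide":[0.11,0.008,0],"yaw":0},{"slide":[0.121,0.009,0],"yaw":0},{"slide":[0.132,0.0095,0],"yaw":0},{"slide":[0.143,0.01,0],"yaw":0},{"slide":[0.153,0.011,0],"yaw":0},{"slide":[0.161,0.0115,0],"yaw":0},{"slide":[0.167,0.012,0],"yaw":0},{"slide":[0.17,0.012,0],"yaw":0},{"slide":[0.17,0.012,0],"yaw":0}]'
```

```text
clock: 28.85
position: [0.6036, 0.1917, 0.0802]
ee_rot: [0.681, 0.732, 0.001, 0.001]
ft_force: [1.5, -0.4, 7.0]
grip_width: 0.113
grasp_force: 29.6
```

Gripped and moved 0.170 in. Now slow steps until it resists.

```bash
python3 -m inch '[{"slide":[0.004,0,0],"yaw":0},{"slide":[0.008,0.0005,0],"yaw":0},{"slide":[0.012,0.001,0],"yaw":0},{"slide":[0.016,0.001,0],"yaw":0},{"slide":[0.02,0.0015,0],"yaw":0},{"slide":[0.02,0.0015,0],"yaw":0},{"slide":[0.02,0.0015,0],"yaw":0}]'; python3 -m inch '[{"slide":[0.002,0,0],"yaw":0},{"slide":[0.004,0,0],"yaw":0},{"slide":[0.005,0,0],"yaw":0},{"slide":[0.005,0,0],"yaw":0},{"slide":[0.005,0,0],"yaw":0}]'
```

```text
clock: 29.43
position: [0.6234, 0.193, 0.0803]
ee_rot: [0.681, 0.732, 0.001, 0.001]
ft_force: [1.5, 0.2, 6.7]
grip_width: 0.12
grasp_force: 29.8
clock: 29.85
position: [0.6279, 0.1934, 0.0802]
ee_rot: [0.681, 0.732, 0.001, 0.0]
ft_force: [0.2, 0.4, 8.4]
grip_width: 0.117
grasp_force: 29.8
```

```bash
for i in 1 2; do python3 -m inch '[{"slide":[0.001,0,0],"yaw":0},{"slide":[0.002,0,0],"yaw":0},{"slide":[0.003,0,0],"yaw":0},{"slide":[0.004,0,0],"yaw":0},{"slide":[0.004,0,0],"yaw":0},{"slide":[0.004,0,0],"yaw":0}]' | grep -E "pos|ft"; done
```

```text
position: [0.6318, 0.1936, 0.0802]
ft_force: [0.4, 0.9, 9.4]
position: [0.6357, 0.1939, 0.0802]
ft_force: [-0.9, 0.5, 8.0]
```

```bash
for i in 1 2; do python3 -m inch '[{"slide":[0.001,0,0],"yaw":0},{"slide":[0.002,0,0],"yaw":0},{"slide":[0.003,0,0],"yaw":0},{"slide":[0.003,0,0],"yaw":0},{"slide":[0.003,0,0],"yaw":0}]' | grep -E "pos|ft"; done; python3 -c "
from h import *
t=cam('top','t11');f=t['frame'];cv2.imwrite('pics/crop3.png',cv2.resize(f[110:200,130:310,::-1],None,fx=4.4,fy=4.4,interpolation=cv2.INTER_CUBIC))"
```

```text
position: [0.6359, 0.1939, 0.0801]
ft_force: [-16.5, -1.2, 20.8]
position: [0.636, 0.1939, 0.08]
ft_force: [-33.2, -3.5, 31.1]
```

View pics/crop3.png

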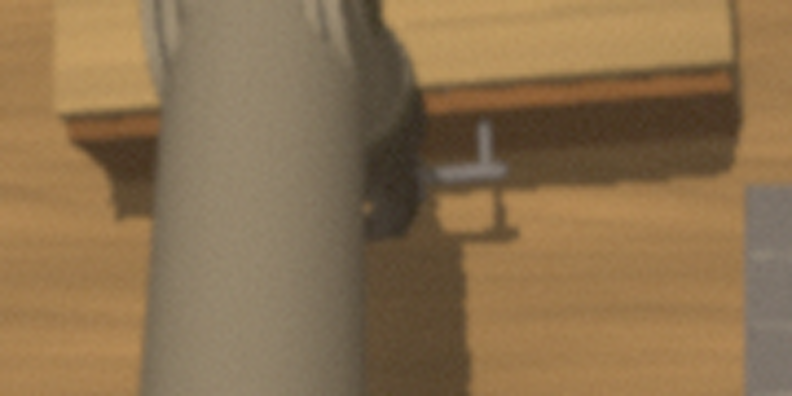

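The panel sits flush against the cabinet and the force rose to -33 N at x = 0.636, so the drawer is shut. Relaxing the push, releasing and rising.

```bash
python3 -m inch '[{"slide":[-0.002,0,0],"yaw":0},{"slide":[-0.004,0,0],"yaw":0},{"slide":[-0.0055,0,0],"yaw":0},{"slide":[-0.0055,0,0],"yaw":0},{"slide":[-0.0055,0,0],"yaw":0}]' && python3 -m inch '[{"slide":[0,0,0],"yaw":0},{"slide":[0,0,0],"yaw":0},{"slide":[0,0,0],"yaw":0},{"slide":[0,0,0],"yaw":0},{"slide":[0,0,0],"yaw":0},{"slide":[0,0,0.02],"yaw":0},{"slide":[0,0,0.05],"yaw":0},{"slide":[0,0,0.08],"yaw":0},{"slide":[0,0,0.11],"yaw":0},{"slide":[0,0,0.123],"yaw":0},{"slide":[0,0,0.123],"yaw":0},{"slide":[0,0,0.123],"yaw":0}]' 165 && python3 -c "
from h import *
c=cam('wrist','w11');print(get_obs()['position'])"
```

```text
clock: 32.15
position: [0.6357, 0.1939, 0.0801]
ee_rot: [0.681, 0.732, 0.001, -0.0]
ft_force: [-3.1, 1.1, 10.1]
grip_width: 0.114
grasp_force: 30.4
clock: 33.15
position: [0.6354, 0.1926, 0.2021]
ee_rot: [0.681, 0.732, 0.0, 0.0]
ft_force: [-0.3, -0.3, -0.1]
grip_width: 0.35
grasp_force: 0.0
[0.63485793 0.19243385 0.20091717]
```

View pics/w11.png

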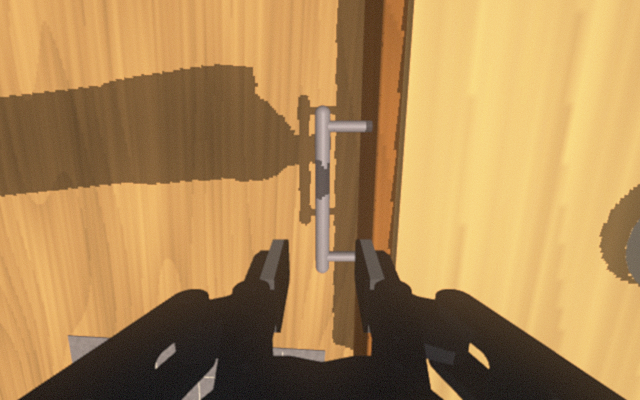

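The bar is at column 322, centred between the fingers. The panel is flush and no gap shows, so the drawer is still shut.

```bash
python3 -c "
from workcell import *
print(hand_in())"
```

```text
the job is handed in; nothing more can be done
None
```

I handed the job in: both jars present went upright into the wide compartment, the one kraft carton went upright into the narrow one, and I slid the drawer shut to its stop; `hand_in()` returned no verdict.

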